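# Refit the tube carousel on the sample mixer's keyed drive

## Robot

A 7-joint arm with a two-finger parallel gripper is mounted at the origin on the work surface. World frame = base frame: x ahead of the robot, y to its left, z up, the work surface at z = 0. Lengths are in m, angles in rad, forces in N, time in s.
With the tool pointing down it reaches from about 0.425 to 0.975 m from the base axis. Payload 16.7 kg.
Tool frame: the origin (TCP) lies where the fingers leave the gripper's body, on its centre line; the fingertips stand 73 mm ahead of it and the grasp point (between the pads) lies 54 mm ahead of it; z points along the fingers, y is the line along which they close (so a half turn about z gives the same grasp; the last joint's range is limited). The gripper opens to 85 mm and grips with 20 to 120 N. Pads are 22 mm wide; open, the fingers measure 114 mm over their backs; the gripper's body (76 mm by 85 mm) begins 54 mm behind the grasp point. The pads swing forward as they close: fully open they stand 13 mm farther back than shut.
Start: joints at [1.067, 0.426, 0.074, 1.606, -0.034, 1.111, -0.067], TCP at [0.234, -0.633, 0.304] pointing down, gripper open.
Joint ranges: [-2.85, 2.85], [-0.5, 2.14], [-1.23, 1.37], [0.21, 2.46], [-1.02, 4.16], [0.16, 2.05], [-2.73, 2.73]. Speed limits (rad/s): [1.89, 1.89, 2.39, 2.39, 3.01, 3.01, 3.01].

## Interface

Orientations are given as a unit quaternion [x, y, z, w].
In Python, from station import monitor, imaging, bot gives the robot as it stands.
- The arm moves only by the shell command python3 -m inch 'ROWS' [OPENING] [FORCE]. ROWS is JSON, a list of rows, each an object with "translation": the shift along the tool's x, y, z as a fraction of full scale, a list of three; "turn": the turn, a rotation vector about the tool's x, y, z as a fraction of full scale, a list of three. A call has 1 to 20 rows; each row shifts and turns the commanded pose from where the row before left it, along the tool's axes as they then stand; what a row does not reach is not made up. Full scale, the value 1, is 0.15 m for a shift and 180 degrees for a turn. A row lasts 1/10 s, in which the tool goes at most 50 mm and 8.59 degrees, less where a joint would pass 70% of its speed; a pose out of reach is approached as far as the arm can. A call with a number of a shift or a turn outside -1 to 1 is refused whole. A call with a gripper value outside its range is refused whole. OPENING is the opening, from 0 (shut) to 1 (fully open), set as the call begins (- or left out, the last holds). The fingers move at their own pace and stop on an object; FORCE is the grip in N (left out, the last holds). Time passes only in rows, so rows that do not move let the fingers close. It gives the time, the measured TCP pose, the force, the opening and the grip force at its end, in the units of the state.
- monitor.state(): the state, without advancing time (a new reading comes with each control period).
- imaging.camera(name): name is "side" or "top" or "wrist"; returns the picture (384x512x3 uint8, red, green, blue); there is no depth.
- imaging.get_calibration(name): a dict with "mtx" (3x3 intrinsics, pixels), "xyz" and "attitude" of the camera in the world. Camera axes: x right, y up, looking along -z (the intrinsics and any distortion apply to the point x, -y, -z); pixel columns grow to the right and rows downward; lengths in m; the calibration is good to about 2 mm. A picture is of the moment at which its call begins: read the wrist's pose just before it. get_calibration takes no time and is no camera call; for the wrist camera it gives the pose at the moment of the call.
- bot.hand_in(): hands the job in; it is judged then, once.
The state is a dict: "clock": time; "joint_pos": joint angles; "joint_velocities": joint speeds; "joint_torque": joint torques, N m; "eef_pos": TCP position; "tool_rot": TCP orientation; "contact_force": force on the tool from outside, world axes, zero at the start; "torque": the same for the moment, N m; "grip_width": opening from 0.0 (shut) to 1.0 (fully open); "grip_force": force on a finger pad.
Only numpy, scipy, OpenCV 4.12 (cv2) and the standard library are available. Lean on these libraries where they do the work, as an engineer would, in place of code of your own. Each camera call takes 0.05 s, during which the arm holds its last target. There are 200 camera calls.

## Task

The tube carousel has been taken off the bench sample mixer for cleaning: lift it by its grip bar, lower it over the mixer's upright spindle, and turn it back and forth while it rests lightly on the drive collar until its two tabs drop into the collar's slot. It must end fully home, level on the spindle's flange, and let go. Do not drop it or force it down, and leave the beaker, cup and bottle where they stand.

Things in the scene. Friction and masses are not known exactly. Their poses are not given: they have to be found in the camera images.
- carousel: Loose white plastic tube carousel, 0.18 to 0.35 kg, 67 mm high. Origin: centre of its underside, z up, x along its grip bar. From below: a round skirt 68 mm across and 14 mm high on which it stands, hollow inside (55 mm wide); a disc 130 mm across, 14 to 24 mm up, with ten blind tube holes; a hub 42 mm across up to 39 mm; the grip bar on top. A half turn gives the same fit.
- grip (a point): Point on the carousel's axis in its grip bar, 55 mm above its underside. The bar is 54 mm long along the carousel's x, 16 mm thick along its y and reaches from 38 to 67 mm above the underside: grasp it across its thickness, from above.
- tabs (a point): Point on the carousel's axis, 2 mm above its underside, level with the lower edges of its two tabs. The tabs, 6 mm wide, stand inwards in the skirt at +x and -x, right below the grip bar's line, 16 to 27.5 mm from the axis. Above, on the axis, a round blind bore 18 mm across runs from 14 to 36 mm above the underside and takes the spindle's pin.
- mixer: Fixed white mixer base, 160 x 160 mm, its top 60 mm above the bench, dark display and small knob on its front (its -x side). Origin: centre of the footprint on the bench, z up.
- seat (a point): Centre of the upper face of the steel spindle flange (76 mm across), 68 mm above the bench; axes as the mixer's. The carousel's underside centre must end here. On the flange stands a collar 48 mm across and 12 mm high, cut across its middle by a slot 8.4 mm wide, down to the flange. Wrongly turned, the carousel rests on the collar 10 mm too high; tabs within about 0.05 rad of the slot go down.
- pin_tip (a point): Tip of the spindle's round pin, 35 mm above the seat on the same axis: 16 mm in diameter up to 25 mm above the seat, then tapering to 6 mm. The spindle's angle is not measured: seen from above, the slot's line is turned 0.3 to 1.7 rad anticlockwise from the mixer's x axis, different each time. A stiff gear holds the spindle (it slips at about 0.35 N m).
- beaker: Bystander: loose glass beaker, 70 mm in diameter, 95 mm high. Origin: centre of its underside.
- sample_cup: Bystander: loose white plastic cup, 72 mm in diameter, 90 mm high. Origin: centre of its underside.
- bottle: Bystander: loose amber bottle, 60 mm in diameter, 150 mm high. Origin: centre of its underside.
Things that resemble listed ones, but are neither listed nor needed, are in the scene too. What is shaped like the carousel but orange is not meant.

How it is judged:
By the outcome, as a careful person would: the job done as asked, in the order asked, and still so for the second after the job is handed in, with the robot touching nothing.
It also fails if it takes over 64 s, if anything falls off the work surface, if the arm or the gripper's body presses on something with over 40 N, if the wrist force passes 120 N, or if a joint passes its speed limit or range.

## Working session

There is one attempt and no reset: what is moved stays moved. The work goes in short steps, Python scripts to look and compute and a shell command to move; the robot and the scene stay as the last step left them, time stands still between calls to the robot, and variables do not carry over. Pictures are saved under pics/ and viewed, at most 10 in all, crops included, and the job is handed in when it is done.

```bash
mkdir -p pics; python3 - <<'E'
from station import monitor, imaging, bot
import cv2,numpy as np
for n in("top","side"):
    im=imaging.camera(n); cv2.imwrite(f"pics/{n}0.png",im[...,::-1])
    c=imaging.get_calibration(n); print(n,c)
s=monitor.state(); print({k:np.round(v,3) for k,v in s.items()})
E
```

```text
top {'mtx': array([[438.87923149,   0.        , 258.70397349],
       [  0.        , 438.87923149, 196.08467377],
       [  0.        ,   0.        ,   1.        ]]), 'xyz': array([0.31257882, 0.00733283, 1.21302182]), 'attitude': array([ 0.0692625 , -0.06937139, -0.69866785,  0.70869849])}
side {'mtx': array([[346.88449195,   0.        , 260.35534799],
       [  0.        , 346.88449195, 188.36802835],
       [  0.        ,   0.        ,   1.        ]]), 'xyz': array([ 0.4738938 , -0.73051717,  0.85127015]), 'attitude': array([ 0.37914821, -0.0167712 , -0.02178407,  0.92492747])}
{'clock': np.float64(0.1), 'joint_pos': array([ 1.067,  0.427,  0.074,  1.607, -0.034,  1.111, -0.067]), 'joint_velocities': array([-0.001, -0.   , -0.002, -0.001, -0.001, -0.001, -0.001]), 'joint_torque': array([ 7.0000e-03, -9.5155e+01,  3.7720e+00, -4.6441e+01,  2.0000e-02,
        6.0000e-03,  0.0000e+00]), 'eef_pos': array([ 0.234, -0.633,  0.303]), 'tool_rot': array([ 0.984,  0.176, -0.   , -0.001]), 'contact_force': array([ 0.29 , -0.255, -0.438]), 'torque': array([ 0.007, -0.061, -0.037]), 'grip_force': np.float64(0.0), 'grip_width': np.float64(1.001)}
```

View pics/top0.png

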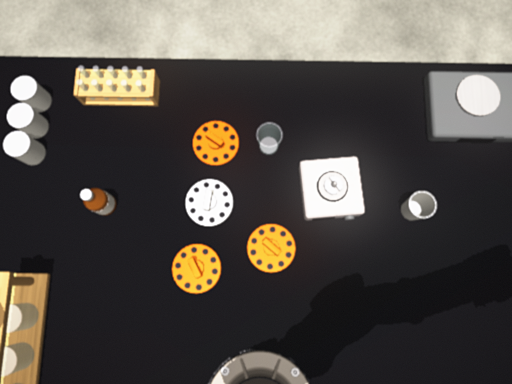

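View pics/side0.png

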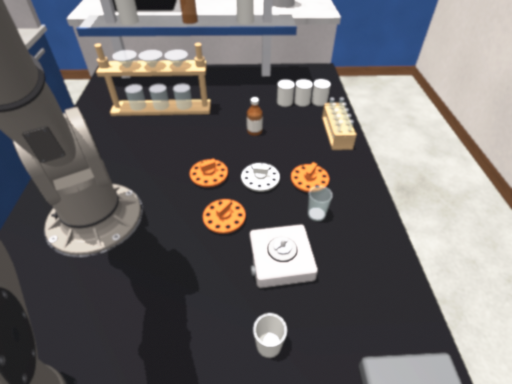

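The top view shows the white carousel at about (209,202) with its bar nearly vertical in the image. The mixer is at (332,187), the beaker at (268,138), the cup at (420,205), the bottle at (98,200), and three orange decoys surround the carousel.

```bash
cat > h.py <<'E'
import cv2,numpy as np
from scipy.spatial.transform import Rotation as R
from station import monitor, imaging, bot
def cast(c,px,z):
    px=np.atleast_2d(px).astype(float)
    d=np.c_[px,np.ones(len(px))]@np.linalg.inv(c["mtx"]).T
    d=d*[1,-1,-1]@R.from_quat(c["attitude"]).as_matrix().T
    return c["xyz"]+d*((z-c["xyz"][2])/d[:,2])[:,None]
def proj(c,P):
    p=(np.atleast_2d(P)-c["xyz"])@R.from_quat(c["attitude"]).as_matrix()*[1,-1,-1]
    p=p@c["mtx"].T; return p[:,:2]/p[:,2:]
def pose():
    s=monitor.state(); r=R.from_quat(s["tool_rot"]); return s,r
E
python3 - <<'E'
from h import *
im=cv2.imread("pics/top0.png"); c=imaging.get_calibration("top")
hsv=cv2.cvtColor(im,cv2.COLOR_BGR2HSV)
m=((hsv[...,1]<60)&(hsv[...,2]>130)).astype(np.uint8)
cs,_=cv2.findContours(m,cv2.RETR_EXTERNAL,cv2.CHAIN_APPROX_NONE)
for k in cs:
    if cv2.pointPolygonTest(k,(209,202),True)>-10:
        P=cast(c,k[:,0],.024)[:,:2].astype(np.float32); print("car",cv2.minEnclosingCircle(P),cv2.fitEllipse(P))
    if cv2.pointPolygonTest(k,(320,170),True)>-3 and cv2.contourArea(k)>500:
        P=cast(c,k[:,0],.06)[:,:2].astype(np.float32); print("mix",cv2.minAreaRect(P))
print("flange ell", cast(c,[[333,186]],.068))
for n,p in dict(beaker=(268,138),cup=(420,205),bottle=(98,200)).items(): print(n,cast(c,[p],.05))
a=cv2.resize(im[172:232,178:242],None,fx=6,fy=6,interpolation=cv2.INTER_CUBIC)
b=cv2.resize(im[152:224,296:370],None,fx=5,fy=5,interpolation=cv2.INTER_CUBIC)
cv2.imwrite("pics/crop.png",np.hstack([a,b]))
print(a.shape,b.shape)
E
```

```text
car ((0.5307238698005676, 0.14610683917999268), 0.06664323061704636) ((0.5307865142822266, 0.1461648792028427), (0.13039010763168335, 0.13077674806118011), 115.32051849365234)
mix ((0.5664141178131104, -0.18714143335819244), (0.16987285017967224, 0.1612125188112259), 5.639329433441162)
flange ell [[ 0.57070516 -0.18940975  0.068     ]]
beaker [[ 0.70864495 -0.01467679  0.05      ]]
cup [[ 0.52572694 -0.42580415  0.05      ]]
bottle [[0.52694086 0.44179317 0.05      ]]
(360, 384, 3) (360, 370, 3)
```

View pics/crop.png

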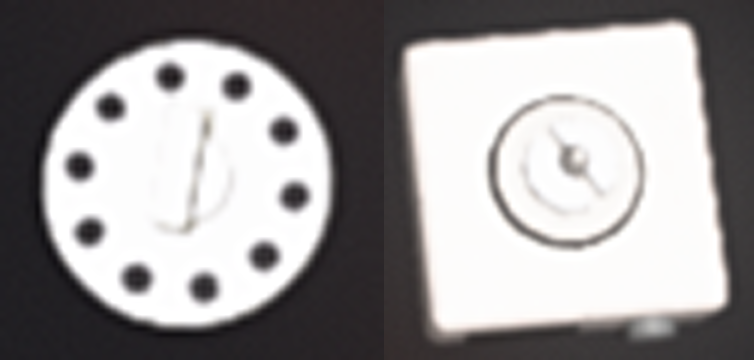

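The left crop shows the carousel bar edge running from (208,112) to (187,230). The right crop shows the flange circle centred at (566,170), with the slot line from (550,128) to (604,193).

```bash
python3 - <<'E'
from h import *
c=imaging.get_calibration("top")
a=cast(c,[[212.7,190.7],[209.2,210.3]],.067); d=a[0]-a[1]; print("bar",np.arctan2(d[1],d[0]), np.linalg.norm(d))
f=lambda x,y:(296+(x-384)/5,152+y/5)
a=cast(c,[f(550,128),f(604,193)],.08); d=a[0]-a[1]; print("slot",np.arctan2(d[1],d[0]),np.linalg.norm(d))
print("flange",cast(c,[f(566,170)],.068), "r", np.diff(cast(c,[f(489,170),f(643,170)],.068),axis=0)/2)
t=cast(c,[f(408,35),f(435,335),f(690,25),f(725,305)],.06);print("mixcorners",t)
w=imaging.get_calibration("wrist"); s,r=pose()
print("cam in tool",r.inv().apply(w["xyz"]-s["eef_pos"]), (r.inv()*R.from_quat(w["attitude"])).as_matrix().round(3), w["mtx"][0,0])
tx=r.apply([1,0,0]); print("yaw",np.arctan2(tx[1],tx[0]))
print("shift to mixer in tool", r.inv().apply(np.array([.57,-.19,.303])-s["eef_pos"]))
E
```

```text
bar -0.1389197141965801 0.05361440454182588
slot 0.6746994216691973 0.04466901411137244
flange [[ 0.57068198 -0.18780568  0.068     ]] r [[ 0.00059481 -0.04117117  0.        ]]
mixcorners [[ 0.64662749 -0.10445506  0.06      ]
 [ 0.48182122 -0.11801319  0.06      ]
 [ 0.65452489 -0.25834626  0.06      ]
 [ 0.50013566 -0.27237564  0.06      ]]
cam in tool [ 0.07532067  0.00061314 -0.07082555] [[-0.     0.956  0.293]
 [ 1.     0.001 -0.001]
 [-0.002  0.293 -0.956]] 270.5901929873792
yaw 0.3537977340482802
shift to mixer in tool [ 0.46888681 -0.29901327  0.00057966]
```

```bash
python3 -m inch '[{"translation":[0.26,-0.166,0],"turn":[0,0,0]},{"translation":[0.26,-0.166,0],"turn":[0,0,0]},{"translation":[0.26,-0.166,0],"turn":[0,0,0]},{"translation":[0.26,-0.166,0],"turn":[0,0,0]},{"translation":[0.26,-0.166,0],"turn":[0,0,0]},{"translation":[0.26,-0.166,0],"turn":[0,0,0]},{"translation":[0.26,-0.166,0],"turn":[0,0,0]},{"translation":[0.26,-0.166,0],"turn":[0,0,0]},{"translation":[0.26,-0.166,0],"turn":[0,0,0]},{"translation":[0.26,-0.166,0],"turn":[0,0,0]},{"translation":[0.26,-0.166,0],"turn":[0,0,0]},{"translation":[0.26,-0.166,0],"turn":[0,0,0]},{"translation":[0,0,0],"turn":[0,0,0]},{"translation":[0,0,0],"turn":[0,0,0]}]' 1 40
python3 - <<'E'
from h import *
import pickle
s,r=pose(); w=imaging.get_calibration("wrist"); im=imaging.camera("wrist")
pickle.dump((s,w),open("w1.pkl","wb")); cv2.imwrite("pics/w1.png",im[...,::-1])
print(s["joint_pos"].round(2),r.as_matrix().round(3), proj(w,[[.5707,-.1878,.068],[.531,.146,.024]]))
E
```

```text
clock: 1.5
eef_pos: [0.5697, -0.1896, 0.3034]
tool_rot: [0.984, 0.177, -0.0, -0.0]
contact_force: [-0.3, -0.9, -0.4]
grip_width: 1.001
grip_force: 0.0
[ 0.35  0.31 -0.17  1.77  0.06  1.07 -1.05] [[ 0.937  0.349 -0.001]
 [ 0.349 -0.937  0.   ]
 [-0.001 -0.001 -1.   ]] [[251.21596606 179.31730094]
 [-14.25903856 108.38161645]]
```

View pics/w1.png

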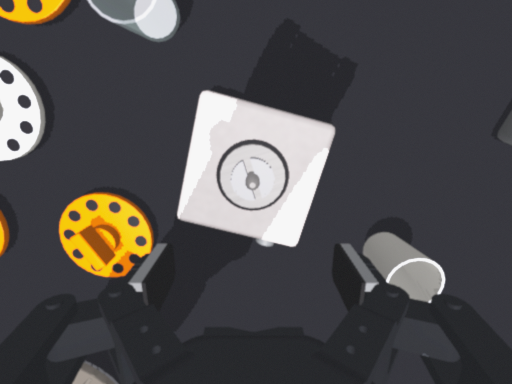

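The wrist view shows the flange ring centred at about (253,176), with the slot running from about (246,160) to (256,198).

```bash
python3 - <<'E'
from h import *
import pickle
s,w=pickle.load(open("w1.pkl","rb")); im=cv2.imread("pics/w1.png"); g=cv2.cvtColor(im,cv2.COLOR_BGR2GRAY)
m=np.zeros_like(g); cv2.circle(m,(253,176),45,1,-1); d=((g<90)&(m>0)).astype(np.uint8)
cs,h=cv2.findContours(d,cv2.RETR_CCOMP,cv2.CHAIN_APPROX_NONE)
for k in cs:
    if len(k)>100:
        for z in(.06,.068):
            P=cast(w,k[:,0],z)[:,:2].astype(np.float32); print(z,len(k),cv2.fitEllipse(P))
cv2.imwrite("pics/w1c.png",cv2.resize(im[131:221,208:298],None,fx=6,fy=6,interpolation=cv2.INTER_CUBIC))
E
```

```text
0.06 326 ((0.5725657343864441, -0.18819662928581238), (0.08181194961071014, 0.08205480873584747), 114.80740356445312)
0.068 326 ((0.5742977857589722, -0.18757857382297516), (0.07972888648509979, 0.07996555417776108), 114.80744934082031)
```

View pics/w1c.png

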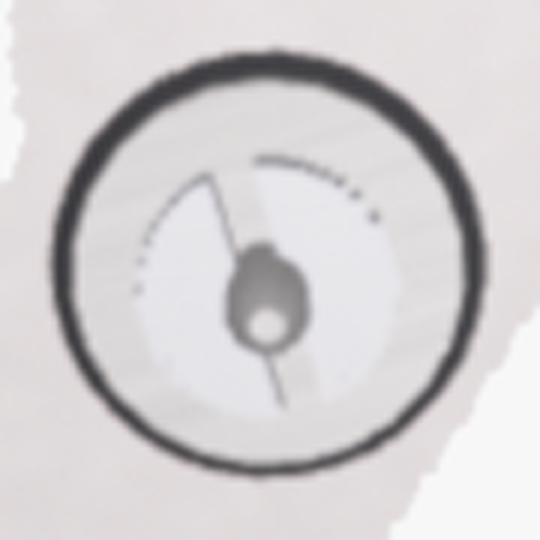

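The crop shows the slot's left edge from (210,176) to (286,408), its right edge from (250,170) to (318,392), the pin tip at (267,325), and the flange's bright disc.

```bash
python3 - <<'E'
from h import *
import pickle
s,w=pickle.load(open("w1.pkl","rb")); im=cv2.imread("pics/w1.png"); g=cv2.cvtColor(im,cv2.COLOR_BGR2GRAY)
f=lambda x,y:(208+x/6-.4,131+y/6-.4)
for (p,q,z) in(((210,176),(286,408),.08),((250,170),(318,392),.068)):
    a=cast(w,[f(*p),f(*q)],z); d=a[0]-a[1]; print("slot",np.arctan2(d[1],d[0]),a.mean(0),np.linalg.norm(d))
print("pin",cast(w,[f(267,325)],.103))
# inner flange disc
m=(g>120).astype(np.uint8); n,l=cv2.connectedComponents(m); k=l[160,253]; k=l[145+6,253]
cs,_=cv2.findContours((l==k).astype(np.uint8),cv2.RETR_EXTERNAL,cv2.CHAIN_APPROX_NONE)
k=max(cs,key=len);P=cast(w,k[:,0],.068)[:,:2].astype(np.float32);print(len(k),cv2.fitEllipse(P))
s,r=pose(); print("shift to carousel (tool)",r.inv().apply(np.array([.531,.146,.25])-s["eef_pos"])/.15)
E
```

```text
slot 0.6605101311317888 [ 0.57221054 -0.18476326  0.08      ] 0.046474306005766866
slot 0.648092384554153 [ 0.57392712 -0.19134893  0.068     ] 0.04591943028942792
pin [[ 0.57357376 -0.18793512  0.103     ]]
183 ((0.5736737847328186, -0.18793971836566925), (0.07520833611488342, 0.07561478763818741), 127.59699249267578)
shift to carousel (tool) [ 0.54081855 -2.19457904  0.35683725]
```

```bash
python3 -m inch '[{"translation":[0.068,-0.274,0.045],"turn":[0,0,0]},{"translation":[0.068,-0.274,0.045],"turn":[0,0,0]},{"translation":[0.068,-0.274,0.045],"turn":[0,0,0]},{"translation":[0.068,-0.274,0.045],"turn":[0,0,0]},{"translation":[0.068,-0.274,0.045],"turn":[0,0,0]},{"translation":[0.068,-0.274,0.045],"turn":[0,0,0]},{"translation":[0.068,-0.274,0.045],"turn":[0,0,0]},{"translation":[0.068,-0.274,0.045],"turn":[0,0,0]},{"translation":[0,0,0],"turn":[0,0,0.0393]},{"translation":[0,0,0],"turn":[0,0,0.0393]},{"translation":[0,0,0],"turn":[0,0,0.0393]},{"translation":[0,0,0],"turn":[0,0,0.0393]},{"translation":[0,0,0],"turn":[0,0,0]},{"translation":[0,0,0],"turn":[0,0,0]}]'
python3 - <<'E'
from h import *
import pickle
s,r=pose(); w=imaging.get_calibration("wrist"); im=imaging.camera("wrist")[...,::-1].copy()
pickle.dump((s,w),open("w2.pkl","wb")); cv2.imwrite("pics/w2.png",im)
tx=r.apply([1,0,0]); print("yaw",np.arctan2(tx[1],tx[0]),s["joint_pos"].round(2))
hsv=cv2.cvtColor(im,cv2.COLOR_BGR2HSV)
m=((hsv[...,1]<60)&(hsv[...,2]>130)).astype(np.uint8)
p=proj(w,[[.531,.146,.024]])[0];print(p)
cs,_=cv2.findContours(m,cv2.RETR_EXTERNAL,cv2.CHAIN_APPROX_NONE)
k=max(cs,key=cv2.contourArea); P=cast(w,k[:,0],.024)[:,:2].astype(np.float32); print("car",cv2.fitEllipse(P))
x,y=p.astype(int); cv2.imwrite("pics/w2c.png",cv2.resize(im[y-75:y+75,x-90:x+90],None,fx=4,fy=4,interpolation=cv2.INTER_CUBIC));print(x,y)
E
```

```text
clock: 2.95
eef_pos: [0.5321, 0.145, 0.25]
tool_rot: [0.998, -0.069, 0.0, 0.0]
contact_force: [-0.4, 0.6, -0.8]
grip_width: 1.002
grip_force: 0.0
yaw -0.1377082084672262 [-0.17  0.3  -0.25  1.93  0.09  0.93 -2.18]
[251.73599188 184.17495869]
car ((0.5316317677497864, 0.14651867747306824), (0.12920701503753662, 0.12964926660060883), 73.46601867675781)
251 184
```

View pics/w2c.png

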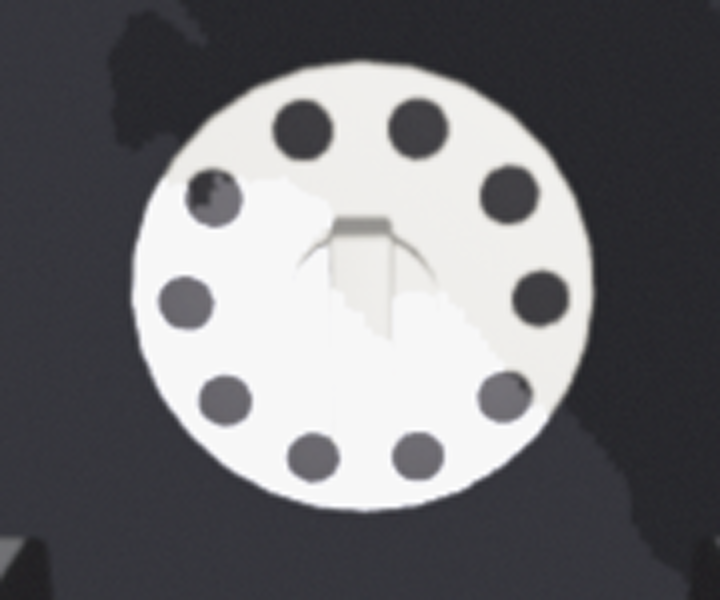

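The bar is aligned with the image vertical, so it matches the tool's x axis, and the disc is centred. I'll hold the grasp slightly high so the fingertips clear the hub at 39 mm.

```bash
python3 -m inch '[{"translation":[0,-0.01,0.22],"turn":[0,0,0]},{"translation":[0,0,0.22],"turn":[0,0,0]},{"translation":[0,0,0.22],"turn":[0,0,0]},{"translation":[0,0,0.15],"turn":[0,0,0]},{"translation":[0,0,0.077],"turn":[0,0,0]},{"translation":[0,0,0],"turn":[0,0,0]}]' 0.6 60
python3 -m inch '[{"translation":[0,0,0],"turn":[0,0,0]},{"translation":[0,0,0],"turn":[0,0,0]},{"translation":[0,0,0],"turn":[0,0,0]},{"translation":[0,0,0],"turn":[0,0,0]},{"translation":[0,0,0],"turn":[0,0,0]},{"translation":[0,0,0],"turn":[0,0,0]},{"translation":[0,0,0],"turn":[0,0,0]},{"translation":[0,0,0],"turn":[0,0,0]}]' 0 60
```

```text
clock: 3.6
eef_pos: [0.5317, 0.1471, 0.1158]
tool_rot: [0.998, -0.069, -0.001, 0.0]
contact_force: [0.5, -0.3, 1.1]
grip_width: 0.599
grip_force: 0.0
clock: 4.4
eef_pos: [0.5329, 0.1475, 0.1181]
tool_rot: [0.998, -0.07, 0.001, -0.0]
contact_force: [-0.7, -1.6, 8.1]
grip_width: 0.177
grip_force: 60.7
```

```bash
python3 -m inch '[{"translation":[0,0,-0.05],"turn":[0,0,0]},{"translation":[0,0,-0.15],"turn":[0,0,0]},{"translation":[0,0,-0.2],"turn":[0,0,0]},{"translation":[0,0,-0.2],"turn":[0,0,0]},{"translation":[0,0,-0.2],"turn":[0,0,0]},{"translation":[0,0,-0.15],"turn":[0,0,0]},{"translation":[0,0,-0.05],"turn":[0,0,0]},{"translation":[0,0,0],"turn":[0,0,0]},{"translation":[0,0,0],"turn":[0,0,0]}]'
python3 - <<'E'
from h import *
s,r=pose(); tx=r.apply([1,0,0]); y=np.arctan2(tx[1],tx[0]); print("yaw",y,s["contact_force"],s["torque"])
# disc centre now, in tool frame
w=imaging.get_calibration("wrist"); im=imaging.camera("wrist")[...,::-1].copy(); cv2.imwrite("pics/w3.png",im)
hsv=cv2.cvtColor(im,cv2.COLOR_BGR2HSV); m=((hsv[...,1]<60)&(hsv[...,2]>140)).astype(np.uint8)
k=max(cv2.findContours(m,cv2.RETR_EXTERNAL,cv2.CHAIN_APPROX_NONE)[0],key=cv2.contourArea)
P=cast(w,k[:,0],s["eef_pos"][2]-.118+.024)[:,:2].astype(np.float32); print(cv2.fitEllipse(P),s["eef_pos"])
print("shift",r.inv().apply(np.array([.5736,-.1879,s["eef_pos"][2]])-s["eef_pos"])/.15,"turn",(0.655-y),(0.655-y)/np.pi)
E
```

```text
clock: 5.3
eef_pos: [0.5318, 0.1473, 0.266]
tool_rot: [0.998, -0.07, -0.001, 0.0]
contact_force: [-0.4, -0.5, -2.6]
grip_width: 0.173
grip_force: 59.3
yaw -0.13999738788454838 [-0.43378328 -0.50411926 -2.5920959 ] [-0.0165923   0.10223584  0.00516663]
((0.537346601486206, 0.14578649401664734), (0.11973082274198532, 0.12309239059686661), 176.25230407714844) [0.53176874 0.14725634 0.26595618]
shift [5.87932321e-01 2.17360093e+00 5.16351231e-04] turn 0.7949973878845484 0.2530555280539415
```

View pics/w3.png

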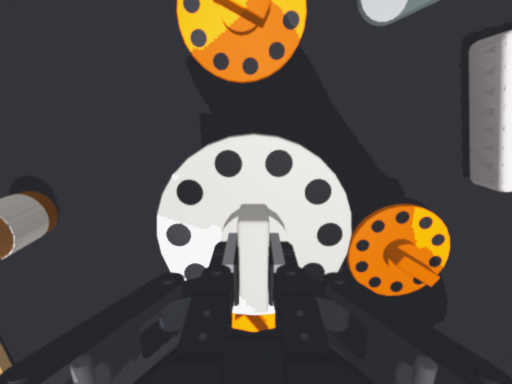

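The carousel hangs straight in the grip, with its disc's upper arc visible from (157,230) to (352,220). I'll carry it to the mixer, stopping about 0.12 rad short of the slot angle.

```bash
python3 -m inch '[{"translation":[0.03,0.11,0],"turn":[0,0,0]},{"translation":[0.07,0.25,0],"turn":[0,0,0]},{"translation":[0.07,0.26,0],"turn":[0,0,0]},{"translation":[0.07,0.26,0],"turn":[0,0,0]},{"translation":[0.07,0.26,0],"turn":[0,0,0]},{"translation":[0.07,0.26,0],"turn":[0,0,0]},{"translation":[0.07,0.26,0],"turn":[0,0,0]},{"translation":[0.07,0.26,0],"turn":[0,0,0]},{"translation":[0.04,0.154,0],"turn":[0,0,0]},{"translation":[0.028,0.1,0],"turn":[0,0,0]},{"translation":[0,0,0],"turn":[0,0,-0.035]},{"translation":[0,0,0],"turn":[0,0,-0.045]},{"translation":[0,0,0],"turn":[0,0,-0.045]},{"translation":[0,0,0],"turn":[0,0,-0.045]},{"translation":[0,0,0],"turn":[0,0,-0.045]},{"translation":[0,0,0],"turn":[0,0,0]},{"translation":[0,0,0],"turn":[0,0,0]},{"translation":[0,0,0],"turn":[0,0,0]}]'
cat > chk.py <<'E'
from h import *
from scipy.optimize import least_squares
s,r=pose(); tx=r.apply([1,0,0]); y=np.arctan2(tx[1],tx[0]); print("yaw",y,"F",s["contact_force"].round(1),"M",s["torque"].round(2),"tilt",r.as_matrix()[:,2].round(3))
w=imaging.get_calibration("wrist"); im=imaging.camera("wrist")[...,::-1].copy()
hsv=cv2.cvtColor(im,cv2.COLOR_BGR2HSV); m=((hsv[...,1]<60)&(hsv[...,2]>110)).astype(np.uint8)
z=s["eef_pos"][2]-.117+.024; c0=s["eef_pos"][:2]
ed=cv2.Canny(im,60,150); q=np.argwhere(ed)[:,::-1]; q=q[q[:,1]<225]
P=cast(w,q,z)[:,:2]; P=P[abs(np.linalg.norm(P-c0,axis=1)-.065)<.006]
f=least_squares(lambda p:np.linalg.norm(P-p[:2],axis=1)-p[2],[*c0,.065],loss="soft_l1",f_scale=.0007)
print("disc",f.x,len(P),"tcp",s["eef_pos"]); d=np.array([.5736,-.1879])-f.x[:2]
print("shift by disc",r.inv().apply([*d,0])/.15,"by tcp",r.inv().apply([.5736-c0[0],-.1879-c0[1],0])/.15,"turn left",-(0.655-y)/np.pi)
E
python3 chk.py
```

```text
clock: 7.15
eef_pos: [0.574, -0.1874, 0.2666]
tool_rot: [0.965, 0.263, -0.0, -0.0]
contact_force: [1.1, -0.2, -1.4]
grip_width: 0.172
grip_force: 59.3
yaw 0.5322394092459339 F [ 1.1 -0.2 -1.4] M [-0.   -0.07 -0.03] tilt [-0.  0. -1.]
disc [ 0.5736924  -0.18872786  0.06422507] 500 tcp [ 0.57396064 -0.18744023  0.26656055]
shift by disc [ 2.26991047e-03 -5.06823192e-03  1.80893543e-06] by tcp [-3.62715931e-03  1.42107482e-03  2.78289989e-07] turn left -0.039075909670781686
```

Disc and TCP are both within 1 mm of the spindle axis, so I'll lower it.

```bash
python3 -m inch '[{"translation":[0,0,0.1],"turn":[0,0,0]},{"translation":[0,0,0.12],"turn":[0,0,0]},{"translation":[0,0,0.1],"turn":[0,0,0]},{"translation":[0,0,0.05],"turn":[0,0,0]},{"translation":[0,0,0.04],"turn":[0,0,0]},{"translation":[0,0,0.02],"turn":[0,0,0]},{"translation":[0,0,0],"turn":[0,0,0]}]'
python3 -m inch '[{"translation":[0,0,0.01],"turn":[0,0,0]},{"translation":[0,0,0.01],"turn":[0,0,0]},{"translation":[0,0,0.01],"turn":[0,0,0]},{"translation":[0,0,0],"turn":[0,0,0]},{"translation":[0,0,0],"turn":[0,0,0]}]'
```

```text
clock: 7.9
eef_pos: [0.5741, -0.1878, 0.2023]
tool_rot: [0.964, 0.264, -0.0, -0.0]
contact_force: [0.2, -1.1, -2.0]
grip_width: 0.173
grip_force: 59.2
clock: 8.4
eef_pos: [0.5741, -0.1877, 0.198]
tool_rot: [0.964, 0.265, 0.0, -0.0]
contact_force: [-0.5, 1.1, -1.9]
grip_width: 0.173
grip_force: 59.3
```

```bash
python3 -m inch '[{"translation":[0,0,0.01],"turn":[0,0,0]},{"translation":[0,0,0.006],"turn":[0,0,0]},{"translation":[0,0,0],"turn":[0,0,0]},{"translation":[0,0,0],"turn":[0,0,0]}]'
python3 -m inch '[{"translation":[0,0,0.006],"turn":[0,0,0]},{"translation":[0,0,0],"turn":[0,0,0]},{"translation":[0,0,0],"turn":[0,0,0]}]'
```

```text
clock: 8.8
eef_pos: [0.5742, -0.1874, 0.1958]
tool_rot: [0.964, 0.265, 0.0, -0.0]
contact_force: [-0.7, 3.6, 4.8]
grip_width: 0.174
grip_force: 60.2
clock: 9.1
eef_pos: [0.5743, -0.1875, 0.1954]
tool_rot: [0.964, 0.265, 0.0, 0.0]
contact_force: [-4.1, 4.3, 12.9]
grip_width: 0.173
grip_force: 61.4
```

It rests on the collar, with contact at z≈0.1957. I'll ease the force and turn it anticlockwise towards the slot.

```bash
python3 -m inch '[{"translation":[0,0,-0.002],"turn":[0,0,0]},{"translation":[0,0,0],"turn":[0,0,-0.008]},{"translation":[0,0,0],"turn":[0,0,-0.008]},{"translation":[0,0,0],"turn":[0,0,-0.008]},{"translation":[0,0,0],"turn":[0,0,-0.008]},{"translation":[0,0,0],"turn":[0,0,0]},{"translation":[0,0,0],"turn":[0,0,0]}]'; python3 - <<'E'
from h import *
s,r=pose();tx=r.apply([1,0,0]);print(np.arctan2(tx[1],tx[0]),s["torque"])
E
```

```text
clock: 9.8
eef_pos: [0.5741, -0.1872, 0.1948]
tool_rot: [0.95, 0.313, 0.0, -0.0]
contact_force: [0.9, 5.2, 0.3]
grip_width: 0.171
grip_force: 59.7
0.635855378085836 [ 1.38230683 -0.27003427  0.0123267 ]
```

```bash
python3 -m inch '[{"translation":[0.002,-0.003,0],"turn":[0,0,0]},{"translation":[0,0,0.005],"turn":[0,0,-0.003]},{"translation":[0,0,0.005],"turn":[0,0,0]},{"translation":[0,0,0],"turn":[0,0,0]},{"translation":[0,0,0],"turn":[0,0,0]}]'; python3 -c "
from h import *
print(monitor.state()['torque'])"
```

```text
clock: 10.3
eef_pos: [0.5739, -0.1871, 0.1932]
tool_rot: [0.948, 0.317, -0.0, -0.0]
contact_force: [1.1, 5.3, -2.2]
grip_width: 0.175
grip_force: 59.3
[ 1.2218423  -0.35175257  0.03929029]
```

The tabs have entered the slot: z is 0.1932, below the collar rest height, with no upward force. I'll relieve the side force and keep lowering gently.

```bash
python3 -m inch '[{"translation":[0.002,-0.003,0.005],"turn":[0,0,0]},{"translation":[0,0,0.01],"turn":[0,0,0]},{"translation":[0,0,0.01],"turn":[0,0,0]},{"translation":[0,0,0],"turn":[0,0,0]},{"translation":[0,0,0],"turn":[0,0,0]}]'; python3 -c "
from h import *
print(monitor.state()['torque'])"
```

```text
clock: 10.8
eef_pos: [0.5738, -0.1868, 0.1894]
tool_rot: [0.948, 0.317, -0.0, -0.0]
contact_force: [1.4, 1.3, -2.7]
grip_width: 0.171
grip_force: 59.1
[ 0.54049135 -0.37669721 -0.01821402]
```

Home should be at about 0.1857.

```bash
python3 -m inch '[{"translation":[0,0,0.01],"turn":[0,0,0]},{"translation":[0,0,0.008],"turn":[0,0,0]},{"translation":[0,0,0],"turn":[0,0,0]},{"translation":[0,0,0],"turn":[0,0,0]}]'; python3 -m inch '[{"translation":[0,0,0.005],"turn":[0,0,0]},{"translation":[0,0,0.003],"turn":[0,0,0]},{"translation":[0,0,0],"turn":[0,0,0]},{"translation":[0,0,0],"turn":[0,0,0]}]'
```

```text
clock: 11.2
eef_pos: [0.5738, -0.1868, 0.1868]
tool_rot: [0.948, 0.317, -0.0, -0.0]
contact_force: [0.3, 1.9, -3.0]
grip_width: 0.176
grip_force: 59.1
clock: 11.6
eef_pos: [0.574, -0.1869, 0.1861]
tool_rot: [0.948, 0.317, 0.0, 0.0]
contact_force: [-1.6, 1.2, 5.4]
grip_width: 0.172
grip_force: 60.3
```

It is seated, 9.7 mm below the collar rest, with light contact. I'll release, rise and look.

```bash
python3 -m inch '[{"translation":[0,0,0],"turn":[0,0,0]},{"translation":[0,0,0],"turn":[0,0,0]}]' 0 20; python3 -m inch '[{"translation":[0,0,0],"turn":[0,0,0]},{"translation":[0,0,0],"turn":[0,0,0]},{"translation":[0,0,0],"turn":[0,0,0]},{"translation":[0,0,0],"turn":[0,0,0]},{"translation":[0,0,0],"turn":[0,0,0]},{"translation":[0,0,-0.05],"turn":[0,0,0]},{"translation":[0,0,-0.15],"turn":[0,0,0]},{"translation":[0,0,-0.25],"turn":[0,0,0]},{"translation":[0,0,-0.25],"turn":[0,0,0]},{"translation":[0,0,-0.25],"turn":[0,0,0]},{"translation":[0,0,0],"turn":[0,0,0]},{"translation":[0,0,0],"turn":[0,0,0]}]' 0.7
python3 - <<'E'
from h import *
w=imaging.get_calibration("wrist");im=imaging.camera("wrist")[...,::-1].copy()
hsv=cv2.cvtColor(im,cv2.COLOR_BGR2HSV)
for c,n in((imaging.get_calibration("side"),"side"),):
    b=imaging.camera("side")[...,::-1].copy(); p=proj(c,[[.5736,-.1879,.09]])[0].astype(int)
    crop=cv2.resize(b[p[1]-50:p[1]+50,p[0]-50:p[0]+50],(384,384),interpolation=cv2.INTER_CUBIC)
for h in (.092,.102):
    pts=[[.5736+.065*np.cos(t),-.1879+.065*np.sin(t),h] for t in np.linspace(0,6.28,60)]
    cv2.polylines(im,[proj(w,pts).astype(np.int32)],True,(0,0,255) if h<.1 else (0,255,0),1)
cv2.imwrite("pics/end.png",cv2.resize(np.hstack([im,crop]),None,fx=.89,fy=.89))
E
```

```text
clock: 11.8
eef_pos: [0.574, -0.1868, 0.1861]
tool_rot: [0.948, 0.317, 0.0, 0.0]
contact_force: [-1.4, 1.4, 5.8]
grip_width: 0.175
grip_force: 60.3
clock: 13.0
eef_pos: [0.5741, -0.1867, 0.3295]
tool_rot: [0.948, 0.317, 0.001, 0.001]
contact_force: [0.0, -0.6, -1.0]
grip_width: 0.698
grip_force: 0.0
```

View pics/end.png

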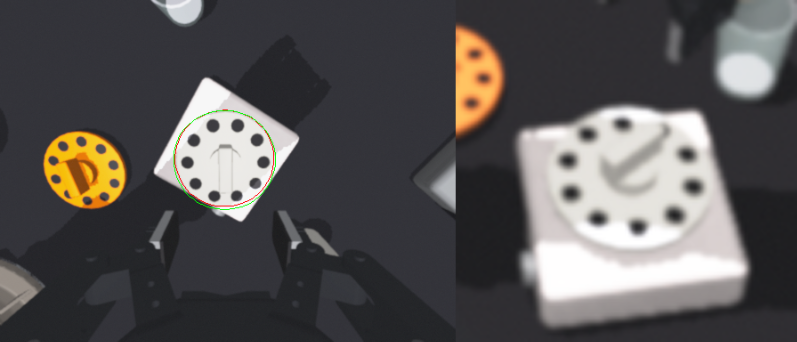

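The carousel sits level and centred at (225,160), and its outline matches the red ring drawn at the home height. The gripper is clear of it.

```bash
python3 -c "
from station import bot
print(bot.hand_in())"
```

```text
the job is handed in; nothing more can be done
None
```

The carousel is on the spindle with its tabs in the slot, sitting level on the flange and released, and the job is handed in at about 13 s of the 64 s allowed; one anticlockwise turn was enough, so I did not need to turn it back.

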